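# Clip the missing label holder onto the film-core rack and hold it home

### The job

The rack bay with the yellow film core has lost its label holder. Take the white holder with the yellow band that stands on the cabinet, hang it by its hook over the rack's front bar in that bay with its foot swung out towards you, then push its lower end in until the foot clicks behind the sprung lip and the holder sits fully home, upright like its two neighbours. Do not let go: finish while a finger still presses it steadily, without ramming it, against the stop behind the lip, because I am about to drive its screw in from behind; leave everything else as it stands.

Things in the scene. Friction and masses are not known exactly. Their poses are not given: they have to be found in the camera images.
- holder: loose white label holder, yellow band on its card: plate 56 wide (y), 8 thick (x), 104 mm high (z), 60 g, standing on its foot, front to the robot. Frame: x from front to back, z up; origin on the bar axis once fitted, 64 mm above the foot's underside. Plate: x -12 to -4, z -64 to 40 mm; grip its upper 30 mm by the side edges or across the thickness
- hook (a point): inside of the holder's hook, mid width: 5 mm behind and 4 mm above the holder's origin, under the bridge. Hook behind the plate, full width, open below: bridge at holder z 4 to 8 mm, inside x -4 to 14 mm (18 mm wide), rear leg x 14 to 17 mm, flaring back to x 22 mm at its lower end, z -15 mm
- foot_edge (a point): rear end of the holder's foot, 38.5 mm behind and 62.5 mm below its origin. The foot is a 3 mm flange, full width, at holder z -64 to -61 mm; on it stands a saw-tooth barb: upright front face at x 24.5 mm, top at z -54 mm, ramp sloping down to the rear end. The barb goes under and then behind the lip
- rack: fixed grey steel rack, 306 wide (y), board x -57 to 65, top z 122 mm. Frame: origin at the centre of its underside, x away from its front, y to the left. Three bays, 95 mm wide, centres y -95, 0, 95 mm, parted at the bar by stand-offs that run from the bar back to the board. A fitted holder has its origin on the bar axis and its axes parallel to the rack's
- bar_mid (a point): middle of the steel bar along the rack's front, 8 mm diameter, on its axis: rack frame x -83, y 0, z 115 mm; the bar runs along rack y over all three bays. The lip's front is 18 mm behind this axis
- lip (a joint): sprung lip: steel strip along the whole front below the bar, rack x -65 to -61, z 56 to 90 mm, sliding straight up. 0 = down; lifts about 3 mm as the foot's barb passes under it, then drops to 0 in front of the barb (click). Polished; pushing the holder's lower end in takes 10 to 18 N, falls to nothing at the click, 3 to 5 mm later the stop is met
- lip_edge (a point): lower edge of the lip at mid width, at rest: rack frame x -63, z 56 mm, flared forward to x -70, z 61. A home holder's barb stands 5 mm higher than this, so hook the holder on with its lower end swung out towards the robot by 0.4 to 0.5 rad; let go, it then hangs swung out with its foot at the lip until it is pushed in
- backstop: fixed black rubber strip behind the lip along the whole front, z 46 to 72 mm; its front face at rack x -44 mm is what the rear of the foot is pressed against when the holder is home. Given pose = the rack's
- yellow_core: yellow film core, 50 mm diameter, 34 mm high, loose on the rack's board, mid bay, 73 mm behind the bar axis; it marks the bay to fit. Origin at the centre of its underside
- fitted_a: fixed: black film core on the board and, in front of it, a holder with a black band already fitted, as the loose one shall be. Origin at the centre of the core's underside
- fitted_b: the same as fitted_a, in the other occupied bay
- mug: dotted mug at the right, 93 mm high, bystander
- loupe: black stand loupe at the left, 50 mm high, bystander
- screwdriver: small screwdriver lying at the front, bystander
- swab_box: packet of lens tissue at the front, 22 mm high, bystander
- white_tape: roll of white tape under the rack, bystander
- red_tape: roll of red tape under the rack, bystander

How it is judged:
By the outcome, as a careful person would: the job done as asked, in the order asked, and still so for the second after the job is handed in, while the arm keeps its last pose, push and grip.
It also fails if it takes over 64 s, if anything falls off the work surface, if the arm or the gripper's body presses on something with over 40 N, if the wrist force passes 120 N, or if a joint passes its speed limit or range.

### The arm

A 7-joint arm with a two-finger parallel gripper is mounted at the origin on a cart in front of the work surface, level with it; the furniture and walls round the work are solid. World frame = base frame: x ahead of the robot, y to its left, z up, the work surface at z = 0. Lengths are in m, angles in degrees, forces in N, time in s.
With the tool pointing down it reaches from about 0.35 to 0.9 m from the base axis. Payload 19.9 kg.
Tool frame: the origin (TCP) lies at the very end of the fingers, on their centre line; the grasp point (between the pads) lies 19 mm behind it; z points along the fingers, y is the line along which they close (so a half turn about z gives the same grasp; the last joint's range is limited). The gripper opens to 94 mm and grips with 3 to 60 N. Pads are 16 mm wide; open, the fingers measure 119 mm over their backs; the gripper's body (75 mm by 177 mm) begins 78 mm behind the grasp point.
Start: joints at [72.966, 23.915, -0.59, 92.452, 0.269, 63.638, -3.037], TCP at [0.158, -0.605, 0.205] pointing down, gripper open.
Joint ranges: [-161.28, 161.28], [-22.2, 115.67], [-73.04, 71.86], [3.21, 147.25], [-68.34, 248.33], [10.77, 114.83], [-161.83, 161.83]. Speed limits (degrees/s): [108.29, 108.29, 136.94, 136.94, 172.46, 172.46, 172.46].

### API

Orientations are given as [roll, pitch, yaw] about the fixed x, y, z axes, in that order (R = Rz(yaw) Ry(pitch) Rx(roll)).
In Python, from cell import sensors, eyes, robot gives the robot as it stands.
- The arm moves only by the tool play_rows, never from a script. Its argument "steps" is a list of rows, each an object with "twist": the turn, a rotation vector about the tool's x, y, z in rad, a list of three; "delta_pos": the shift along the tool's x, y, z in mm, a list of three; "claw": the finger opening in mm, from 0 to 94. In form: [{"twist": [ax, ay, az], "delta_pos": [dx, dy, dz], "claw": claw}, ...]. A call has exactly 10 rows; each row shifts and turns the commanded pose from where the row before left it, along the tool's axes as they then stand; what a row does not reach is not made up. A row lasts 1/10 s, in which the tool goes at most 50 mm and 8.59 degrees, less where a joint would pass 70% of its speed; a pose out of reach is approached as far as the arm can. A call is refused whole if a number of a shift passes 50 or a number of a turn 0.15, either way. A call with a gripper value outside its range is refused whole. The fingers move at their own pace and stop on an object; "grip_force" is the grip in N (left out, the last holds). Time passes only in rows, so rows that do not move let the fingers close, or fill a call up. It gives the time, the measured TCP pose, the force, the opening and the grip force at its end, in the units of the state.
- sensors.get_state(): the state, without advancing time (a new reading comes with each control period).
- eyes.read_camera(name): name is "scene" or "side" or "wrist"; returns the picture (400x640x3 uint8, red, green, blue); there is no depth.
- eyes.camera_params(name): a dict with "intrinsics" (3x3 intrinsics, pixels), "rvec" (rotation vector, rad) and "tvec" (3), from world to camera coordinates, as OpenCV has them. Camera axes: x right, y down, z forward; pixel columns grow to the right and rows downward; lengths in m; the calibration is good to about 2 mm. The wrist camera is an equidistant fisheye: a pixel r from the principal point sees the ray r / f radians off the axis. A picture is of the moment at which its call begins: read the wrist's pose just before it. camera_params takes no time and is no camera call; for the wrist camera it gives the pose at the moment of the call.
- robot.sign_off(): hands the job in; it is judged then, once.
The state is a dict: "clock": time; "joint_positions": joint angles; "dq": joint speeds; "joint_torque": joint torques, N m; "ee_pos": TCP position; "ee_rot": TCP orientation; "contact_force": force on the tool from outside, world axes, zero at the start; "wrist_torque": the same for the moment, N m; "opening": finger opening in m; "grip_force": force on a finger pad.
Only numpy, scipy, OpenCV 4.12 (cv2) and the standard library are available. Lean on these libraries where they do the work, as an engineer would, in place of code of your own. Each camera call takes 0.05 s, during which the arm holds its last target. There are 200 camera calls.

## Working session

There is one attempt and no reset: what is moved stays moved. The work goes in short steps, Python scripts to look and compute and a tool call to move; the robot and the scene stay as the last step left them, time stands still between calls to the robot, and variables do not carry over. Pictures are saved under pics/ and viewed, at most 10 in all, crops included, and the job is handed in when it is done.

Besides the shell and the picture viewer there is one more tool, called after ">>>" by a JSON object that holds its "fn" and its "kwargs", one argument or row to a line. play_rows: Moves the arm, as the interface text tells. Its arguments: {"type":"object","properties":{"steps":{"type":"array","items":{"type":"object","properties":{"twist":{"type":"array","items":{"type":"number"}},"delta_pos":{"type":"array","items":{"type":"number"}},"claw":{"type":"number"}}}},"grip_force":{"type":"number"}},"required":["steps"]}

```bash
ls; mkdir -p pics
python3 - <<'E'
from cell import sensors, eyes, robot
import cv2, numpy as np
s=sensors.get_state(); print(s)
ims=[]
for n in("scene","side"):
    im=eyes.read_camera(n); cv2.imwrite(f"pics/{n}0.png",im[:,:,::-1]); p=eyes.camera_params(n); print(n,p)
E
```

```text
pics
{'clock': 0.0, 'joint_positions': array([72.96699996, 23.94795969, -0.59232769, 92.4840619 ,  0.26609183,
       63.63634524, -3.03702259]), 'dq': array([ 0.01813654,  0.01144515,  0.07632524, -0.01900161,  0.00266935,
        0.0017715 , -0.02212165]), 'joint_torque': array([-8.38023552e-04, -8.51241875e+01,  6.38559032e-01, -4.25994229e+01,
       -4.88250435e-02,  1.85420795e-02,  1.05342892e-05]), 'ee_pos': array([ 0.15806102, -0.60431401,  0.20483669]), 'ee_rot': array([-1.79933000e+02,  1.40360882e-03,  1.46557615e+01]), 'contact_force': array([ 0.57336012, -0.99104416,  0.24732409]), 'wrist_torque': array([-0.02657043, -0.03830857,  0.01214047]), 'grip_force': 0.0, 'opening': 0.09412264834921229}
scene {'intrinsics': array([[502.38384272,   0.        , 317.64450433],
       [  0.        , 502.38384272, 192.36251313],
       [  0.        ,   0.        ,   1.        ]]), 'rvec': array([ 1.27881784, -1.97981964,  1.13287528]), 'tvec': array([0.18295399, 0.34386616, 1.01183653])}
side {'intrinsics': array([[517.50312713,   0.        , 328.22840707],
       [  0.        , 517.50312713, 198.91881513],
       [  0.        ,   0.        ,   1.        ]]), 'rvec': array([ 1.02032818, -2.15665685,  1.26023532]), 'tvec': array([0.27914052, 0.2903476 , 0.95672079])}
```

View pics/scene0.png

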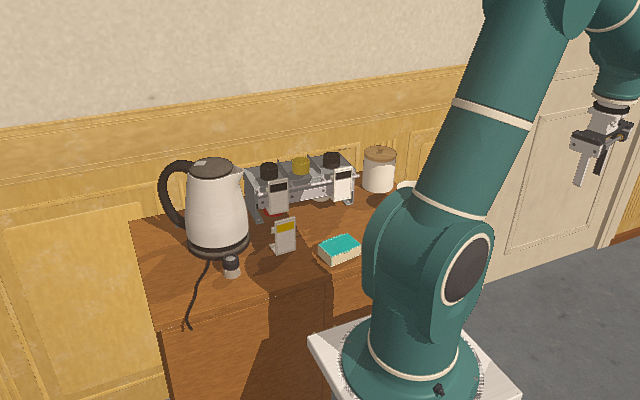

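View pics/side0.png

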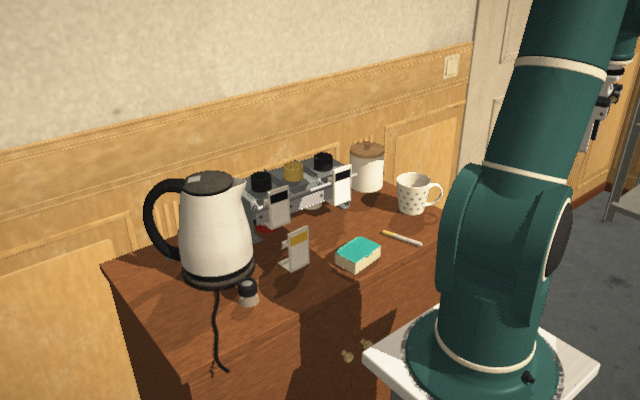

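The scene picture (and the side view) shows the loose holder at about (285,236) / (297,250), and the rack with the yellow core at (300,165) / (293,170). The two neighbours' black bands are at (278,187) and (343,168) in the scene view. The kettle and loupe are to the left and the packet and screwdriver to the right.

```bash
cat > h.py <<'E'
import cv2, numpy as np
from scipy.spatial.transform import Rotation as R
from cell import sensors, eyes, robot
def cam(n,p=None):
    p=p or eyes.camera_params(n); M=R.from_rotvec(np.ravel(p['rvec'])).as_matrix(); t=np.ravel(p['tvec'])
    return np.array(p['intrinsics']),M,t,-M.T@t
def ray(n,uv,p=None):
    K,M,t,c=cam(n,p); x=(uv[0]-K[0,2])/K[0,0]; y=(uv[1]-K[1,2])/K[1,1]
    if n=='wrist':
        r=np.hypot(x,y)+1e-12; d=np.array([x/r*np.sin(r),y/r*np.sin(r),np.cos(r)])
    else: d=np.array([x,y,1.])
    d=M.T@d; return c,d/np.linalg.norm(d)
def proj(n,X,p=None):
    K,M,t,c=cam(n,p); q=M@np.asarray(X)+t
    if n=='wrist':
        h=np.hypot(q[0],q[1])+1e-12; th=np.arctan2(h,q[2]); return np.array([K[0,2]+K[0,0]*th*q[0]/h,K[1,2]+K[1,1]*th*q[1]/h])
    return np.array([K[0,0]*q[0]/q[2]+K[0,2],K[1,1]*q[1]/q[2]+K[1,2]])
def tri(rays):
    A=np.zeros((3,3));b=np.zeros(3)
    for c,d in rays:
        P=np.eye(3)-np.outer(d,d);A+=P;b+=P@c
    X=np.linalg.solve(A,b); return X,[np.linalg.norm((np.eye(3)-np.outer(d,d))@(X-c)) for c,d in rays]
def plane(r,axis,v):
    c,d=r; return c+d*(v-c[axis])/d[axis]
E
python3 - <<'E'
from h import *
for n,box in(("scene",(240,130,380,270)),("side",(220,140,370,285))):
    print(n,cam(n)[3])
    im=cv2.imread(f"pics/{n}0.png"); hsv=cv2.cvtColor(im,cv2.COLOR_BGR2HSV)
    x0,y0,x1,y1=box
    for nm,m in (("yel",cv2.inRange(hsv,(20,140,110),(32,255,255))),("blk",cv2.inRange(hsv,(0,0,0),(180,120,52))),("wht",cv2.inRange(hsv,(0,0,150),(180,40,255)))):
        k,l,st,c=cv2.connectedComponentsWithStats(m[y0:y1,x0:x1])
        for i in range(1,k):
            if st[i,4]>45: print(nm,st[i][:4]+[x0,y0,0,0],st[i,4],(c[i]+[x0,y0]).round(1))
    c=cv2.resize(im[130:285,225:385],None,fx=4,fy=3.8,interpolation=cv2.INTER_CUBIC); cv2.imwrite(f"pics/{n}c.png",c[:600] if n=="side" else c)
E
```

```text
scene [-0.54555411  0.46602547  0.812847  ]
yel [292 157  18  18] 284 [300.3 165.4]
yel [277 221  17  12] 128 [285.  226.7]
blk [271 183  16   9] 66 [278.7 186.5]
wht [335 166  24  25] 121 [348.4 173.4]
wht [242 169  22  28] 149 [252.9 181.8]
wht [308 168  24  18] 184 [317.5 177.4]
wht [334 178  17  24] 311 [342.  189.2]
wht [300 186  28  15] 239 [313.2 193.1]
side [-0.36461608  0.65032423  0.72226681]
yel [284 162  19  20] 329 [292.9 171.2]
yel [290 231  17  15] 136 [298.5 238.2]
blk [314 153  19  18] 303 [322.7 161.8]
blk [251 171  21  22] 381 [260.8 181.7]
blk [336 170  14  11] 87 [342.1 174.8]
blk [271 191  17  13] 126 [278.6 196.7]
blk [220 260  32  21] 135 [234.6 273.2]
blk [228 268  28  17] 93 [244.5 279.1]
wht [329 164  23  10] 88 [339.8 168.4]
wht [304 174  28  17] 138 [315.9 182.5]
wht [335 178  16  27] 344 [342. 191.]
wht [242 190  21  20] 85 [251.9 200.4]
wht [299 190  25  20] 257 [311.2 199.6]
wht [220 192  22  61] 696 [229.7 225.5]
```

View pics/sidec.png

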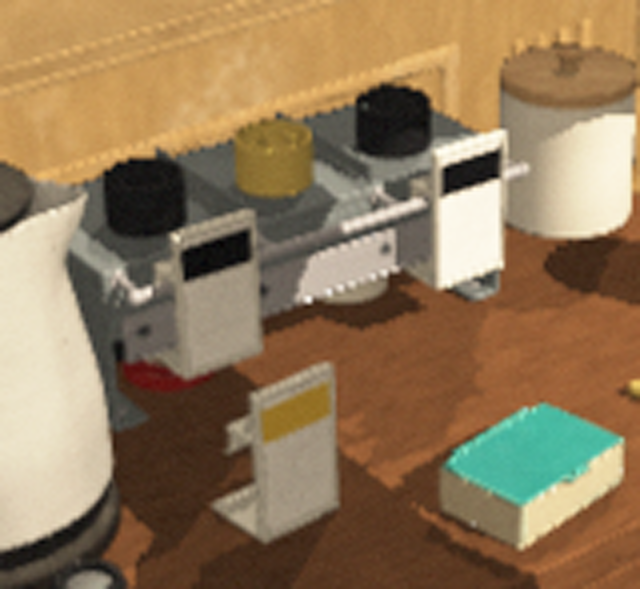

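The side crop shows the loose holder clearly, with its hook and foot pointing away from the robot. The yellow core is in the middle bay, which has no holder. Black-band holders are in both outer bays.

Run:
```python
from h import *
T={}
for nm,a,b in(("bandL",(278.7,186.5),(278.6,196.7)),("yel",(300.3,165.4),(292.9,171.2)),("hold",(285,226.7),(298.5,238.2)),("whiteR",(342,189.2),(342,191))):
    X,e=tri([ray("scene",a),ray("side",b)]); T[nm]=X; print(nm,X.round(4),np.round(e,4))
# black band R scene
print("bandR/L at z of bandL side")
z=T["bandL"][2]
A=plane(ray("side",(278.6,196.7)),2,z); B=plane(ray("side",(342.1,174.8)),2,z); d=A-B; print(A,B,np.linalg.norm(d[:2]),np.degrees(np.arctan2(d[1],d[0])))
# core tops/ base corners of loose holder in side crop: front bottom L,R ; z=0
f=lambda u,v:(225+u/4,130+v/3.8)
for nm,uv,zz in(("botL",(266,541),0),("botR",(338,508),0),("topL",(254,392),.104),("topR",(333,364),.104),("footrearL",(213,507),0.001)):
    print(nm,plane(ray("side",f(*uv)),2,zz).round(4))
for nm,uv in(("LtopL",(170,232)),("LtopR",(256,211)),("RtopL",(434,152)),("RtopR",(506,132))): print(nm,plane(ray("side",f(*uv)),2,.155).round(4))
print(cam("wrist")[0], cam("wrist")[3], cam("wrist")[1][2])
```

```text
bandL [0.5488 0.0652 0.1293] [0.0027 0.0027]
yel [ 0.6183 -0.0273  0.1408] [0.0021 0.0021]
hold [0.4308 0.0948 0.083 ] [0.0018 0.0018]
whiteR [ 0.5305 -0.1178  0.0885] [0.0022 0.0022]
bandR/L at z of bandL side
[0.54392676 0.067724   0.12930472] [ 0.53564444 -0.1228773   0.12930472] 0.19078116247142693 87.51185490884892
botL [0.4275 0.1201 0.    ]
botR [0.4276 0.0683 0.    ]
topL [0.432  0.1196 0.104 ]
topR [0.4285 0.068  0.104 ]
footrearL [0.474  0.1248 0.001 ]
LtopL [0.5434 0.0974 0.155 ]
LtopR [0.5339 0.0433 0.155 ]
RtopL [ 0.5307 -0.0903  0.155 ]
RtopR [ 0.5248 -0.1449  0.155 ]
[[309.70691629   0.         317.94733467]
 [  0.         309.70691629 195.18513556]
 [  0.           0.           1.        ]] [ 0.23017789 -0.58550909  0.38291317] [-0.24584404 -0.06346701 -0.96722937]
```

Run:
```python
from h import *
# kettle base ellipse extremes at z~0.0
for n,pts in(("scene",[(187,245),(249,243),(217,259)]),("side",[(181,270),(255,262),(218,288)])):
    for uv in pts: print(n,uv,plane(ray(n,uv),2,0.01).round(3))
# kettle lid centre, spout tip
for a,b in(((211,160),(210,176)),((243,172),(245,182))): X,e=tri([ray("scene",a),ray("side",b)]); print("k",X.round(3),np.round(e,3))
for a,z in(((360,247),.022),((337,254),.022),((355,272),0),((335,255),0),((381,240),.022),((390,234),0),((420,244),0),((248,288),.05),((413,180),.093)): print("side",a,plane(ray("side",a),2,z).round(3))
```

```text
scene (187, 245) [0.556 0.323 0.01 ]
scene (249, 243) [0.5   0.172 0.01 ]
scene (217, 259) [0.468 0.267 0.01 ]
side (181, 270) [0.584 0.316 0.01 ]
side (255, 262) [0.503 0.17  0.01 ]
side (218, 288) [0.473 0.282 0.01 ]
k [0.526 0.243 0.253] [0.005 0.005]
k [0.512 0.171 0.216] [0.001 0.001]
side (360, 247) [ 0.38  -0.047  0.022]
side (337, 254) [0.393 0.014 0.022]
side (355, 272) [0.336 0.008 0.   ]
side (335, 255) [0.416 0.    0.   ]
side (381, 240) [ 0.369 -0.106  0.022]
side (390, 234) [ 0.397 -0.166  0.   ]
side (420, 244) [ 0.318 -0.191  0.   ]
side (248, 288) [0.387 0.256 0.05 ]
side (413, 180) [ 0.446 -0.295  0.093]
```

>>> {"fn": "play_rows", "kwargs": {
  "steps": [
    {"delta_pos": [31, -23, -18], "twist": [0, 0, 0], "claw": 90},
    {"delta_pos": [31, -23, -18], "twist": [0, 0, 0], "claw": 90},
    {"delta_pos": [31, -23, -18], "twist": [0, 0, 0], "claw": 90},
    {"delta_pos": [31, -23, -18], "twist": [0, 0, 0], "claw": 90},
    {"delta_pos": [31, -23, -18], "twist": [0, 0, 0], "claw": 90},
    {"delta_pos": [31, -23, -18], "twist": [0, 0, 0], "claw": 90},
    {"delta_pos": [31, -23, -18], "twist": [0, 0, 0], "claw": 90},
    {"delta_pos": [31, -23, -18], "twist": [0, 0, 0], "claw": 90},
    {"delta_pos": [31, -23, -18], "twist": [0, 0, 0], "claw": 90},
    {"delta_pos": [31, -23, -18], "twist": [0, 0, 0], "claw": 90}
  ]
}}

```text
clock: 1.1
ee_pos: [0.4004, -0.3022, 0.3861]
ee_rot: [-180.0, 0.0, 14.7]
contact_force: [1.1, -0.7, 1.2]
opening: 0.0897
grip_force: 0.0
```

```bash
cat >> h.py <<'E'
def go(pos,rpy,n=10):
    s=sensors.get_state(); p=np.array(s['ee_pos']); A=R.from_euler('xyz',s['ee_rot'],degrees=True); B=R.from_euler('xyz',rpy,degrees=True)
    tw=(A.inv()*B).as_rotvec()/n; S=sum(R.from_rotvec(tw*k).as_matrix() for k in range(n))
    d=np.linalg.solve(S,A.inv().apply(np.array(pos)-p))*1000
    print("t",round(s['clock'],2),"pos",p.round(4),"rpy",np.round(s['ee_rot'],2),"F",np.round(s['contact_force'],1),"open",round(s['opening']*1000,1),"grip",round(s['grip_force'],1))
    print("rows",n,"delta",d.round(2),"twist",tw.round(4),"|d|",np.linalg.norm(d).round(1))
E
python3 -c "
from h import *
go((.36,.02,.36),(180,-20,-2),10)"
```

```text
t 1.1 pos [ 0.4004 -0.3022  0.3861] rpy [-1.800e+02  2.000e-02  1.465e+01] F [ 1.1 -0.7  1.2] open 89.7 grip 0.0
rows 10 delta [ -0.36 -32.63   2.32] twist [-0.0051  0.0347  0.0288] |d| 32.7
```

>>> {"fn": "play_rows", "kwargs": {
  "steps": [
    {"delta_pos": [-0.4, -32.6, 2.3], "twist": [-0.005, 0.035, 0.029], "claw": 80},
    {"delta_pos": [-0.4, -32.6, 2.3], "twist": [-0.005, 0.035, 0.029], "claw": 80},
    {"delta_pos": [-0.4, -32.6, 2.3], "twist": [-0.005, 0.035, 0.029], "claw": 80},
    {"delta_pos": [-0.4, -32.6, 2.3], "twist": [-0.005, 0.035, 0.029], "claw": 80},
    {"delta_pos": [-0.4, -32.6, 2.3], "twist": [-0.005, 0.035, 0.029], "claw": 80},
    {"delta_pos": [-0.4, -32.6, 2.3], "twist": [-0.005, 0.035, 0.029], "claw": 80},
    {"delta_pos": [-0.4, -32.6, 2.3], "twist": [-0.005, 0.035, 0.029], "claw": 80},
    {"delta_pos": [-0.4, -32.6, 2.3], "twist": [-0.005, 0.035, 0.029], "claw": 80},
    {"delta_pos": [-0.4, -32.6, 2.3], "twist": [-0.005, 0.035, 0.029], "claw": 80},
    {"delta_pos": [-0.4, -32.6, 2.3], "twist": [-0.005, 0.035, 0.029], "claw": 80}
  ]
}}

```text
clock: 2.1
ee_pos: [0.3648, -0.0471, 0.365]
ee_rot: [179.2, -15.8, 1.1]
contact_force: [0.2, -0.7, 0.2]
opening: 0.0798
grip_force: 0.0
```

```bash
python3 -c "
from h import *
import pickle
go((.36,.02,.36),(180,-20,-2),10)
p=eyes.camera_params('wrist'); im=eyes.read_camera('wrist')[:,:,::-1]
pickle.dump(p,open('w1.pkl','wb')); cv2.imwrite('pics/w1.png',im)
print(cam('wrist',p)[3],cam('wrist',p)[1][2])"
```

```text
t 2.1 pos [ 0.3648 -0.0471  0.365 ] rpy [179.16 -15.83   1.13] F [ 0.2 -0.7  0.2] open 79.8 grip 0.0
rows 10 delta [-0.64 -6.71  0.26] twist [-0.0002  0.0072  0.0053] |d| 6.7
[ 0.38751765 -0.04367407  0.5563157 ] [ 0.01997695 -0.01385514 -0.99970443]
```

View pics/w1.png

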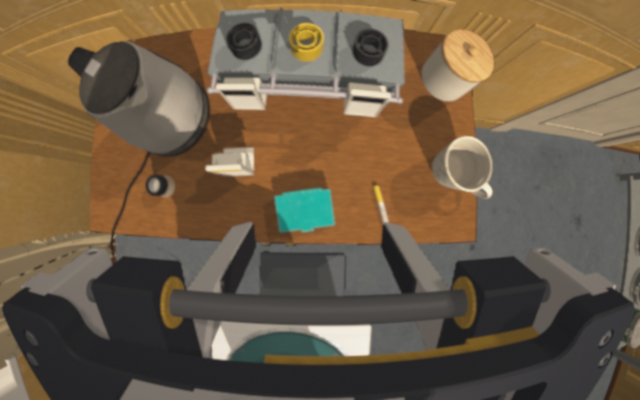

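The wrist view looks straight down. The rack bar runs from about (213,90) to (400,100), the fitted holders are at (243,93) and (368,98), the yellow core is at (306,42) and the loose holder is at (232,162). I'll enlarge this region once to pick edges.

```bash
python3 -c "
from h import *
im=cv2.imread('pics/w1.png')[5:182,195:420]
cv2.imwrite('pics/w1c.png',cv2.resize(im,None,fx=3.3,fy=3.3,interpolation=cv2.INTER_CUBIC))"
```

```text
(no output)
```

View pics/w1c.png

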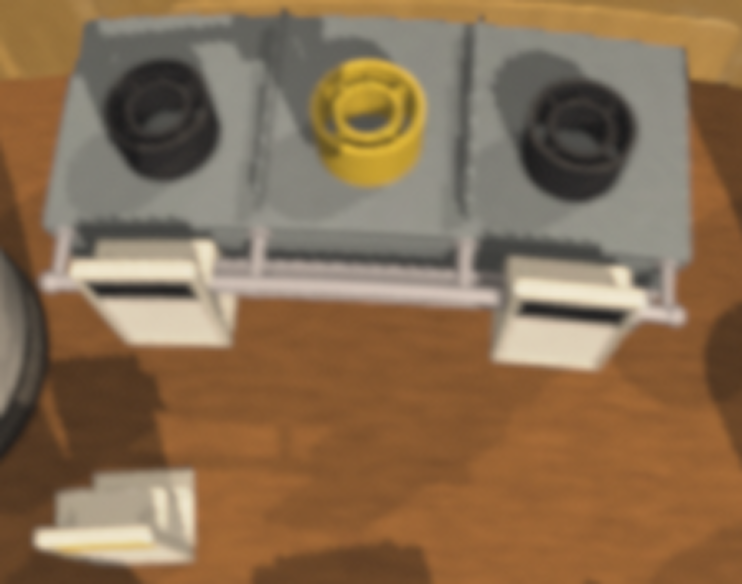

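```bash
python3 -c "
from h import *
import pickle
p=pickle.load(open('w1.pkl','rb'))
for nm,u,v,z in [('barL',45,283,.115),('barR',683,316,.115),('bar250',235,284,.117),('bar490',490,296,.117),('soL',258,282,.115),('soR',466,292,.115),('LplTL',73,272,.155),('LplTR',202,286,.155),('RplTL',507,288,.155),('RplTR',645,304,.155),('hTopFL',35,548,.104),('hTopFR',152,553,.104),('hTopBL',37,531,.104),('hTopBR',153,530,.104),('footRR',193,470,.003),('footRL',95,473,.003),('frontBotR',195,561,0),('core',368,118,.156)]:
    print(nm,plane(ray('wrist',(195+u/3.3,5+v/3.3),p),2,z).round(4))
"
```

```text
barL [0.5558 0.1226 0.115 ]
barR [ 0.5426 -0.1757  0.115 ]
bar250 [0.5508 0.0302 0.117 ]
bar490 [ 0.5463 -0.0853  0.117 ]
soL [0.5524 0.0199 0.115 ]
soR [ 0.5485 -0.0746  0.115 ]
LplTL [0.5449 0.0951 0.155 ]
LplTR [0.5361 0.0377 0.155 ]
RplTL [ 0.5364 -0.0888  0.155 ]
RplTR [ 0.5327 -0.1472  0.155 ]
hTopFL [0.4306 0.1221 0.104 ]
hTopFR [0.4284 0.0653 0.104 ]
hTopBL [0.4385 0.1214 0.104 ]
hTopBR [0.4389 0.0652 0.104 ]
footRR [0.484  0.0679 0.003 ]
footRL [0.4827 0.1249 0.003 ]
frontBotR [0.4335 0.0656 0.    ]
core [ 0.6157 -0.0293  0.156 ]
```

```bash
python3 -c "
from h import *
go((.412,.0945,.142),(180,-25.8,0),10)"
```

```text
t 2.15 pos [ 0.3652 -0.0438  0.3646] rpy [179.16 -15.84   1.4 ] F [ 1.   2.7 -0.4] open 80.0 grip 0.0
rows 10 delta [ -3.17 -13.96  22.47] twist [0.0006 0.0174 0.0024] |d| 26.6
```

>>> {"fn": "play_rows", "kwargs": {
  "steps": [
    {"delta_pos": [-3.2, -14, 22.5], "twist": [0.0006, 0.0174, 0.0024], "claw": 80},
    {"delta_pos": [-3.2, -14, 22.5], "twist": [0.0006, 0.0174, 0.0024], "claw": 80},
    {"delta_pos": [-3.2, -14, 22.5], "twist": [0.0006, 0.0174, 0.0024], "claw": 80},
    {"delta_pos": [-3.2, -14, 22.5], "twist": [0.0006, 0.0174, 0.0024], "claw": 80},
    {"delta_pos": [-3.2, -14, 22.5], "twist": [0.0006, 0.0174, 0.0024], "claw": 80},
    {"delta_pos": [-3.2, -14, 22.5], "twist": [0.0006, 0.0174, 0.0024], "claw": 80},
    {"delta_pos": [-3.2, -14, 22.5], "twist": [0.0006, 0.0174, 0.0024], "claw": 80},
    {"delta_pos": [-3.2, -14, 22.5], "twist": [0.0006, 0.0174, 0.0024], "claw": 80},
    {"delta_pos": [-3.2, -14, 22.5], "twist": [0.0006, 0.0174, 0.0024], "claw": 80},
    {"delta_pos": [-3.2, -14, 22.5], "twist": [0.0006, 0.0174, 0.0024], "claw": 80}
  ]
}}

```text
clock: 3.15
ee_pos: [0.4099, 0.0866, 0.1464]
ee_rot: [179.7, -25.4, -0.1]
contact_force: [1.1, -1.8, -0.7]
opening: 0.0803
grip_force: 0.0
```

```bash
python3 -c "
from h import *
import pickle
p=eyes.camera_params('wrist'); im=eyes.read_camera('wrist')[:,:,::-1]
pickle.dump(p,open('w2.pkl','wb')); cv2.imwrite('pics/w2.png',im)
go((.443,.0945,.078),(180,-25.8,0),8)
print([ (k,proj('wrist',(.443-.012+a,.0945+b,c),p).round(0)) for k,a,b,c in (('FL',0,.028,.104),('FR',0,-.028,.104),('BL',.008,.028,.104),('BR',.008,-.028,.104))])
"
```

```text
t 3.2 pos [0.4098 0.0874 0.1449] rpy [179.76 -25.42  -0.26] F [-2.6 -1.5 -0.7] open 80.0 grip 0.0
rows 8 delta [ 0.13 -0.92  9.33] twist [ 0.0008  0.0008 -0.0005] |d| 9.4
[('FL', array([271., 213.])), ('FR', array([344., 213.])), ('BL', array([272., 203.])), ('BR', array([344., 202.]))]
```

View pics/w2.png

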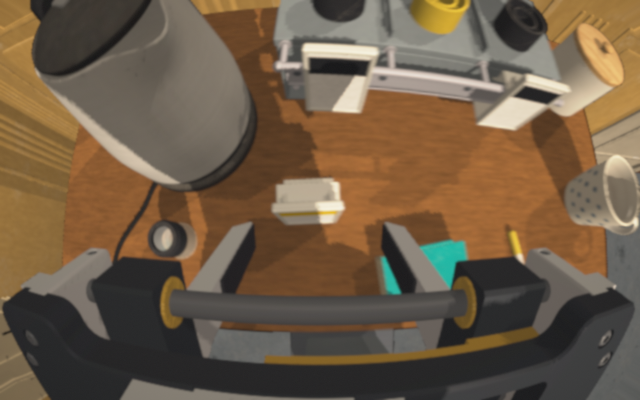

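The wrist view shows the holder's top front edge at (273..343, 213), which matches my prediction of (271..344, 213). The fingers at x≈255 and 385 straddle it, so I'll descend and grip.

>>> {"fn": "play_rows", "kwargs": {
  "steps": [
    {"delta_pos": [0.1, -0.9, 9.3], "twist": [0, 0, 0], "claw": 80},
    {"delta_pos": [0.1, -0.9, 9.3], "twist": [0, 0, 0], "claw": 80},
    {"delta_pos": [0.1, -0.9, 9.3], "twist": [0, 0, 0], "claw": 80},
    {"delta_pos": [0.1, -0.9, 9.3], "twist": [0, 0, 0], "claw": 80},
    {"delta_pos": [0.1, -0.9, 9.3], "twist": [0, 0, 0], "claw": 80},
    {"delta_pos": [0.1, -0.9, 9.3], "twist": [0, 0, 0], "claw": 80},
    {"delta_pos": [0.1, -0.9, 9.3], "twist": [0, 0, 0], "claw": 80},
    {"delta_pos": [0.1, -0.9, 9.3], "twist": [0, 0, 0], "claw": 80},
    {"delta_pos": [0, 0, 0], "twist": [0, 0, 0], "claw": 62},
    {"delta_pos": [0, 0, 0], "twist": [0, 0, 0], "claw": 62}
  ]
}}

```text
clock: 4.2
ee_pos: [0.4339, 0.0904, 0.095]
ee_rot: [179.6, -25.1, -0.1]
contact_force: [-0.5, 0.5, 0.5]
opening: 0.0671
grip_force: 0.0
```

```bash
python3 -c "
from h import *
go((.443,.0945,.078),(180,-25.8,0),2)"
```

```text
t 4.2 pos [0.4339 0.0904 0.095 ] rpy [ 1.7963e+02 -2.5130e+01 -6.0000e-02] F [-0.5  0.5  0.5] open 67.1 grip 0.0
rows 2 delta [ 0.47 -2.11  9.6 ] twist [ 0.0035  0.0059 -0.0004] |d| 9.8
```

>>> {"fn": "play_rows", "kwargs": {
  "steps": [
    {"delta_pos": [0, -1, 5], "twist": [0, 0.002, 0], "claw": 66},
    {"delta_pos": [0, -1, 5], "twist": [0, 0.002, 0], "claw": 66},
    {"delta_pos": [0, -1, 5], "twist": [0, 0.002, 0], "claw": 66},
    {"delta_pos": [0, -1, 4], "twist": [0, 0.002, 0], "claw": 66},
    {"delta_pos": [0, 0, 0], "twist": [0, 0, 0], "claw": 66},
    {"delta_pos": [0, 0, 0], "twist": [0, 0, 0], "claw": 66},
    {"delta_pos": [0, 0, 0], "twist": [0, 0, 0], "claw": 66},
    {"delta_pos": [0, 0, 0], "twist": [0, 0, 0], "claw": 66},
    {"delta_pos": [0, 0, 0], "twist": [0, 0, 0], "claw": 66},
    {"delta_pos": [0, 0, 0], "twist": [0, 0, 0], "claw": 66}
  ]
}}

```text
clock: 5.2
ee_pos: [0.4385, 0.0923, 0.0827]
ee_rot: [179.7, -25.2, -0.2]
contact_force: [-0.4, -0.9, -0.3]
opening: 0.0659
grip_force: 0.0
```

```bash
python3 -c "
from h import *
go((.443,.0945,.078),(180,-25.8,0),1)"
```

```text
t 5.2 pos [0.4385 0.0923 0.0827] rpy [179.74 -25.24  -0.21] F [-0.4 -0.9 -0.3] open 65.9 grip 0.0
rows 1 delta [ 2.06 -2.26  6.19] twist [ 0.0062  0.0098 -0.0033] |d| 6.9
```

>>> {"fn": "play_rows", "kwargs": {
  "steps": [
    {"delta_pos": [1.3, -1.5, 4], "twist": [0, 0.005, 0], "claw": 66},
    {"delta_pos": [1.3, -1.5, 4], "twist": [0, 0.005, 0], "claw": 66},
    {"delta_pos": [0, 0, 0], "twist": [0, 0, 0], "claw": 62},
    {"delta_pos": [0, 0, 0], "twist": [0, 0, 0], "claw": 58},
    {"delta_pos": [0, 0, 0], "twist": [0, 0, 0], "claw": 54},
    {"delta_pos": [0, 0, 0], "twist": [0, 0, 0], "claw": 50},
    {"delta_pos": [0, 0, 0], "twist": [0, 0, 0], "claw": 50},
    {"delta_pos": [0, 0, 0], "twist": [0, 0, 0], "claw": 50},
    {"delta_pos": [0, 0, 0], "twist": [0, 0, 0], "claw": 50},
    {"delta_pos": [0, 0, 0], "twist": [0, 0, 0], "claw": 50}
  ],
  "grip_force": 20
}}

```text
clock: 6.2
ee_pos: [0.4447, 0.0958, 0.08]
ee_rot: [179.7, -25.6, -0.1]
contact_force: [-0.3, 0.1, -0.5]
opening: 0.0557
grip_force: 19.9
```

```bash
python3 -c "
from h import *
go((.443,.0945,.228),(180,-25.8,0),5)"
```

```text
t 6.2 pos [0.4447 0.0958 0.08  ] rpy [ 1.7967e+02 -2.5550e+01 -1.3000e-01] F [-0.3  0.1 -0.5] open 55.7 grip 19.9
rows 5 delta [ 12.51   0.36 -26.82] twist [ 0.0013  0.0009 -0.0004] |d| 29.6
```

>>> {"fn": "play_rows", "kwargs": {
  "steps": [
    {"delta_pos": [4, 0, -9], "twist": [0, 0, 0], "claw": 50},
    {"delta_pos": [9, 0, -18], "twist": [0, 0, 0], "claw": 50},
    {"delta_pos": [12, 0, -26], "twist": [0, 0, 0], "claw": 50},
    {"delta_pos": [12, 0, -26], "twist": [0, 0, 0], "claw": 50},
    {"delta_pos": [12, 0, -26], "twist": [0, 0, 0], "claw": 50},
    {"delta_pos": [12, 0, -26], "twist": [0, 0, 0], "claw": 50},
    {"delta_pos": [0, 20, 0], "twist": [0, -0.05, 0.01], "claw": 50},
    {"delta_pos": [0, 25, 0], "twist": [0, -0.05, 0.01], "claw": 50},
    {"delta_pos": [0, 25, 0], "twist": [0, -0.05, 0.01], "claw": 50},
    {"delta_pos": [0, 25, 0], "twist": [0, -0.05, 0.01], "claw": 50}
  ]
}}

```text
clock: 7.2
ee_pos: [0.4411, 0.0008, 0.2247]
ee_rot: [-179.4, -14.0, -2.5]
contact_force: [0.1, 0.1, -0.5]
opening: 0.0559
grip_force: 19.9
```

```bash
python3 -c "
from h import *
go((.500,-.027,.188),(180,0,-2.5),10)"
```

```text
t 7.2 pos [0.4411 0.0008 0.2247] rpy [-179.45  -14.     -2.54] F [ 0.1  0.1 -0.5] open 55.9 grip 19.9
rows 10 delta [5.47 2.54 4.44] twist [-0.0009 -0.0244  0.    ] |d| 7.5
```

>>> {"fn": "play_rows", "kwargs": {
  "steps": [
    {"delta_pos": [7, 3, 5], "twist": [-0.001, -0.03, 0], "claw": 50},
    {"delta_pos": [7, 3, 5], "twist": [-0.001, -0.03, 0], "claw": 50},
    {"delta_pos": [7, 3, 5], "twist": [-0.001, -0.03, 0], "claw": 50},
    {"delta_pos": [7, 3, 5], "twist": [-0.001, -0.03, 0], "claw": 50},
    {"delta_pos": [7, 3, 5], "twist": [-0.001, -0.03, 0], "claw": 50},
    {"delta_pos": [7, 3, 5], "twist": [-0.001, -0.03, 0], "claw": 50},
    {"delta_pos": [7, 3, 5], "twist": [-0.001, -0.03, 0], "claw": 50},
    {"delta_pos": [7, 3, 5], "twist": [-0.001, -0.03, 0], "claw": 50},
    {"delta_pos": [0, 0, 0], "twist": [0, 0, 0], "claw": 50},
    {"delta_pos": [0, 0, 0], "twist": [0, 0, 0], "claw": 50}
  ]
}}

```text
clock: 8.2
ee_pos: [0.5009, -0.0249, 0.1924]
ee_rot: [-180.0, -0.3, -2.5]
contact_force: [0.1, -0.7, -0.1]
opening: 0.0561
grip_force: 19.9
```

```bash
python3 -c "
from h import *
import pickle
go((.5156,-.027,.1799),(180,0,-2.5),5)
for n in('wrist','side'):
    p=eyes.camera_params(n); im=eyes.read_camera(n)[:,:,::-1]
    pickle.dump(p,open(n+'3.pkl','wb')); cv2.imwrite(f'pics/{n}3.png',im)
w=cv2.imread('pics/wrist3.png')[60:360,120:520]; s=cv2.resize(cv2.imread('pics/side3.png')[120:270,220:420],(400,300),interpolation=cv2.INTER_CUBIC)
cv2.imwrite('pics/c3.png',np.hstack([w,s]))
p=pickle.load(open('wrist3.pkl','rb'))
for a in((.5558,.1226,.115),(.5426,-.1757,.115),(.5524,.0199,.115),(.5485,-.0746,.115)): print(proj('wrist',a,p).round(1))
"
```

```text
t 8.2 pos [ 0.5009 -0.0249  0.1924] rpy [-180.     -0.33   -2.49] F [ 0.1 -0.7 -0.1] open 56.1 grip 19.9
rows 5 delta [2.95 0.29 2.5 ] twist [-0.     -0.0011  0.    ] |d| 3.9
[154.3 152. ]
[481.4 152.4]
[262.1 146.8]
[375.3 146.7]
```

View pics/c3.png

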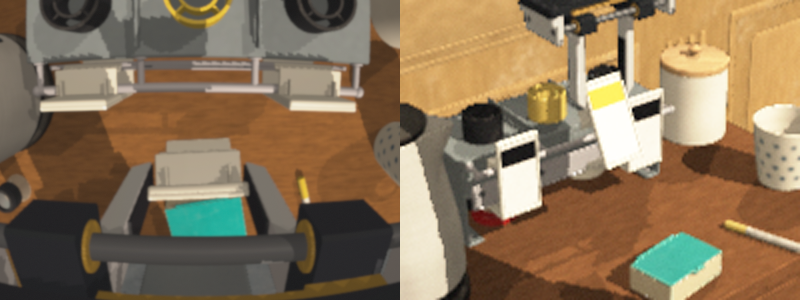

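The wrist view puts the bar ends at (158,153) and (480,153) and the stand-offs at (261,145) and (376,147), all where my estimate predicted. The holder is centred on the bay and, in the side view, tilted with its foot towards the robot. I'll go in from the front.

>>> {"fn": "play_rows", "kwargs": {
  "steps": [
    {"delta_pos": [7.5, 1, 6.5], "twist": [0, 0, 0], "claw": 50},
    {"delta_pos": [7.5, 1, 6.5], "twist": [0, 0, 0], "claw": 50},
    {"delta_pos": [7, 0, 3.5], "twist": [0, 0, 0], "claw": 50},
    {"delta_pos": [7, 0, 3.5], "twist": [0, 0, 0], "claw": 50},
    {"delta_pos": [7, 0, 3.5], "twist": [0, 0, 0], "claw": 50},
    {"delta_pos": [7, 0, 3.5], "twist": [0, 0, 0], "claw": 50},
    {"delta_pos": [7, 0, 3.5], "twist": [0, 0, 0], "claw": 50},
    {"delta_pos": [7, 0, 3.5], "twist": [0, 0, 0], "claw": 50},
    {"delta_pos": [0, 0, 0], "twist": [0, 0, 0], "claw": 50},
    {"delta_pos": [0, 0, 0], "twist": [0, 0, 0], "claw": 50}
  ]
}}

```text
clock: 9.3
ee_pos: [0.5582, -0.0294, 0.1588]
ee_rot: [-180.0, -0.3, -2.5]
contact_force: [-0.7, -0.1, -0.3]
opening: 0.0558
grip_force: 19.9
```

```bash
python3 -c "
from h import *
go((.5574,-.027,.1586),(180,0,-2.5),5)
im=eyes.read_camera('side')[:,:,::-1]; cv2.imwrite('pics/s4.png',cv2.resize(im[120:240,240:400],(640,480),interpolation=cv2.INTER_CUBIC))"
```

```text
t 9.3 pos [ 0.5582 -0.0294  0.1588] rpy [-179.98   -0.32   -2.49] F [-0.7 -0.1 -0.3] open 55.8 grip 19.9
rows 5 delta [-0.17 -0.48  0.05] twist [-0.0001 -0.0011  0.    ] |d| 0.5
```

>>> {"fn": "play_rows", "kwargs": {
  "steps": [
    {"delta_pos": [-0.8, -0.4, 4], "twist": [0, 0, 0], "claw": 50},
    {"delta_pos": [-0.8, -0.4, 4], "twist": [0, 0, 0], "claw": 50},
    {"delta_pos": [-0.8, -0.4, 4], "twist": [0, 0, 0], "claw": 50},
    {"delta_pos": [-0.8, -0.4, 4], "twist": [0, 0, 0], "claw": 50},
    {"delta_pos": [-0.8, -0.4, 4], "twist": [0, 0, 0], "claw": 50},
    {"delta_pos": [-0.6, 0, 3], "twist": [0, 0, 0], "claw": 50},
    {"delta_pos": [0, 0, 1], "twist": [0, 0, 0], "claw": 50},
    {"delta_pos": [0, 0, 0], "twist": [0, 0, 0], "claw": 50},
    {"delta_pos": [0, 0, 0], "twist": [0, 0, 0], "claw": 50},
    {"delta_pos": [0, 0, 0], "twist": [0, 0, 0], "claw": 50}
  ]
}}

```text
clock: 10.35
ee_pos: [0.554, -0.0271, 0.1351]
ee_rot: [-180.0, -0.4, -2.5]
contact_force: [0.0, 0.1, -1.5]
opening: 0.0561
grip_force: 19.9
```

```bash
python3 -c "
from h import *
go((.5534,-.027,.1306),(180,0,-2.5),5)
im=eyes.read_camera('side')[:,:,::-1]; cv2.imwrite('pics/s5.png',cv2.resize(im[120:240,240:400],(640,480),interpolation=cv2.INTER_CUBIC))"
```

```text
t 10.35 pos [ 0.554  -0.0271  0.1351] rpy [-179.97   -0.35   -2.48] F [ 0.   0.1 -1.5] open 56.1 grip 19.9
rows 5 delta [-0.12 -0.02  0.9 ] twist [-0.0001 -0.0012  0.0001] |d| 0.9
```

View pics/s5.png

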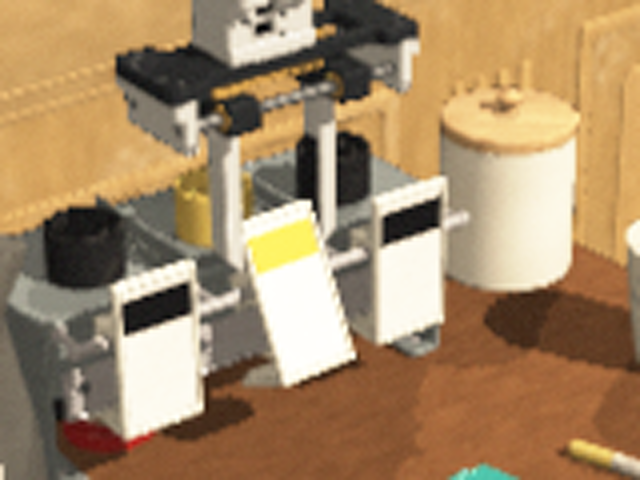

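The side crop shows the tilted holder over the bar in the middle bay, with its band at (283,245) and its foot swung out at (320,365). I'll descend the last few millimetres until I feel the bar.

>>> {"fn": "play_rows", "kwargs": {
  "steps": [
    {"delta_pos": [0, 0, 1.5], "twist": [0, 0, 0], "claw": 50},
    {"delta_pos": [0, 0, 1.5], "twist": [0, 0, 0], "claw": 50},
    {"delta_pos": [0, 0, 1.5], "twist": [0, 0, 0], "claw": 50},
    {"delta_pos": [0, 0, 0], "twist": [0, 0, 0], "claw": 50},
    {"delta_pos": [0, 0, 0], "twist": [0, 0, 0], "claw": 50},
    {"delta_pos": [0, 0, 0], "twist": [0, 0, 0], "claw": 50},
    {"delta_pos": [0, 0, 0], "twist": [0, 0, 0], "claw": 50},
    {"delta_pos": [0, 0, 0], "twist": [0, 0, 0], "claw": 50},
    {"delta_pos": [0, 0, 0], "twist": [0, 0, 0], "claw": 50},
    {"delta_pos": [0, 0, 0], "twist": [0, 0, 0], "claw": 50}
  ]
}}

```text
clock: 11.4
ee_pos: [0.5539, -0.0271, 0.1304]
ee_rot: [-180.0, -0.3, -2.5]
contact_force: [-0.0, 0.2, 0.5]
opening: 0.0561
grip_force: 19.9
```

>>> {"fn": "play_rows", "kwargs": {
  "steps": [
    {"delta_pos": [0, 0, 1], "twist": [0, 0, 0], "claw": 50},
    {"delta_pos": [0, 0, 0], "twist": [0, 0, 0], "claw": 50},
    {"delta_pos": [0, 0, 1], "twist": [0, 0, 0], "claw": 50},
    {"delta_pos": [0, 0, 0], "twist": [0, 0, 0], "claw": 50},
    {"delta_pos": [0, 0, 0], "twist": [0, 0, 0], "claw": 50},
    {"delta_pos": [0, 0, 0], "twist": [0, 0, 0], "claw": 50},
    {"delta_pos": [0, 0, 0], "twist": [0, 0, 0], "claw": 50},
    {"delta_pos": [0, 0, 0], "twist": [0, 0, 0], "claw": 50},
    {"delta_pos": [0, 0, 0], "twist": [0, 0, 0], "claw": 50},
    {"delta_pos": [0, 0, 0], "twist": [0, 0, 0], "claw": 50}
  ]
}}

```text
clock: 12.4
ee_pos: [0.5549, -0.0272, 0.1292]
ee_rot: [-180.0, -0.5, -2.5]
contact_force: [2.6, -0.5, 7.8]
opening: 0.0557
grip_force: 20.0
```

Contact is 7.8 N, directed along the bridge normal, so the hook is on the bar. I'll relax slightly, open the fingers narrowly and retreat upward.

>>> {"fn": "play_rows", "kwargs": {
  "steps": [
    {"delta_pos": [0, 0, -0.8], "twist": [0, 0, 0], "claw": 50},
    {"delta_pos": [0, 0, 0], "twist": [0, 0, 0], "claw": 56},
    {"delta_pos": [0, 0, 0], "twist": [0, 0, 0], "claw": 57},
    {"delta_pos": [0, 0, 0], "twist": [0, 0, 0], "claw": 58},
    {"delta_pos": [0, 0, 0], "twist": [0, 0, 0], "claw": 60},
    {"delta_pos": [0, 0, 0], "twist": [0, 0, 0], "claw": 62},
    {"delta_pos": [0, 0, 0], "twist": [0, 0, 0], "claw": 64},
    {"delta_pos": [0, 0, 0], "twist": [0, 0, 0], "claw": 66},
    {"delta_pos": [0, 0, 0], "twist": [0, 0, 0], "claw": 66},
    {"delta_pos": [0, 0, 0], "twist": [0, 0, 0], "claw": 66}
  ]
}}

```text
clock: 13.4
ee_pos: [0.5539, -0.0271, 0.1292]
ee_rot: [-180.0, -0.3, -2.5]
contact_force: [-0.4, 0.6, -0.1]
opening: 0.0659
grip_force: 0.0
```

>>> {"fn": "play_rows", "kwargs": {
  "steps": [
    {"delta_pos": [0, 0, -5], "twist": [0, 0, 0], "claw": 66},
    {"delta_pos": [0, 0, -10], "twist": [0, 0, 0], "claw": 66},
    {"delta_pos": [0, 0, -15], "twist": [0, 0, 0], "claw": 66},
    {"delta_pos": [0, 0, -20], "twist": [0, 0, 0], "claw": 66},
    {"delta_pos": [0, 0, -20], "twist": [0, 0, 0], "claw": 66},
    {"delta_pos": [-10, 0, -20], "twist": [0, 0, 0], "claw": 60},
    {"delta_pos": [-20, 0, -10], "twist": [0, 0, 0], "claw": 40},
    {"delta_pos": [-30, 0, 0], "twist": [0, 0.05, 0], "claw": 20},
    {"delta_pos": [-30, 0, 0], "twist": [0, 0.08, 0], "claw": 0},
    {"delta_pos": [-30, 0, 0], "twist": [0, 0.08, 0], "claw": 0}
  ]
}}

```text
clock: 14.4
ee_pos: [0.4332, -0.022, 0.2239]
ee_rot: [-179.9, -12.6, -2.5]
contact_force: [0.3, 0.4, -0.1]
opening: 0.0314
grip_force: 0.0
```

```bash
python3 -c "
from h import *
import pickle
go((.44,-.024,.09),(180,-45,-2.5),10)
im=eyes.read_camera('side')[:,:,::-1]; a=cv2.resize(im[130:250,240:400],(400,300),interpolation=cv2.INTER_CUBIC)
p=eyes.camera_params('wrist');w=eyes.read_camera('wrist')[:,:,::-1]; cv2.imwrite('pics/w6.png',w);pickle.dump(p,open('w6.pkl','wb'))
cv2.imwrite('pics/c6.png',np.hstack([a,w[0:300,120:520]]))"
```

```text
t 14.4 pos [ 0.4332 -0.022   0.2239] rpy [-179.93  -12.63   -2.49] F [ 0.3  0.4 -0.1] open 31.4 grip 0.0
rows 10 delta [-5.58  0.18 12.38] twist [-0.0001  0.0565 -0.    ] |d| 13.6
```

View pics/c6.png

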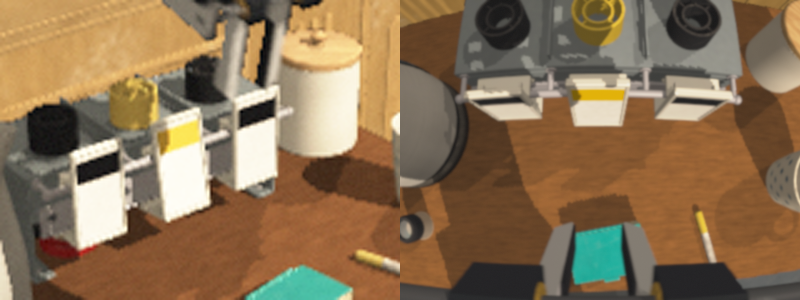

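The holder hangs in the middle bay, hooked over the bar with its foot slightly swung out at the lip. I'll now bring the closed fingers in front of its lower end.

```bash
python3 -c "
from h import *
go((.475,-.0240,.054),(180,-45,-2.5),10)"
```

```text
t 14.5 pos [ 0.4286 -0.0218  0.2225] rpy [-179.8   -12.45   -2.49] F [ 0.6 -0.  -0.2] open 23.2 grip 0.0
rows 10 delta [-3.59  0.05 17.35] twist [-0.0003  0.0568 -0.0001] |d| 17.7
```

>>> {"fn": "play_rows", "kwargs": {
  "steps": [
    {"delta_pos": [-3.6, 0, 17.3], "twist": [0, 0.057, 0], "claw": 0},
    {"delta_pos": [-3.6, 0, 17.3], "twist": [0, 0.057, 0], "claw": 0},
    {"delta_pos": [-3.6, 0, 17.3], "twist": [0, 0.057, 0], "claw": 0},
    {"delta_pos": [-3.6, 0, 17.3], "twist": [0, 0.057, 0], "claw": 0},
    {"delta_pos": [-3.6, 0, 17.3], "twist": [0, 0.057, 0], "claw": 0},
    {"delta_pos": [-3.6, 0, 17.3], "twist": [0, 0.057, 0], "claw": 0},
    {"delta_pos": [-3.6, 0, 17.3], "twist": [0, 0.057, 0], "claw": 0},
    {"delta_pos": [-3.6, 0, 17.3], "twist": [0, 0.057, 0], "claw": 0},
    {"delta_pos": [-3.6, 0, 17.3], "twist": [0, 0.057, 0], "claw": 0},
    {"delta_pos": [-3.6, 0, 17.3], "twist": [0, 0.057, 0], "claw": 0}
  ]
}}

```text
clock: 15.5
ee_pos: [0.4542, -0.0392, 0.1395]
ee_rot: [178.1, -33.2, -2.1]
contact_force: [-0.1, -0.2, 0.6]
opening: 0.0002
grip_force: 0.0
```

```bash
python3 -c "
from h import *
go((.475,-.0240,.054),(180,-45,-2.5),5)"
```

```text
t 15.5 pos [ 0.4542 -0.0392  0.1395] rpy [178.06 -33.2   -2.15] F [-0.1 -0.2  0.6] open 0.2 grip 0.0
rows 5 delta [-7.34 -3.54 15.92] twist [0.006  0.0412 0.0017] |d| 17.9
```

>>> {"fn": "play_rows", "kwargs": {
  "steps": [
    {"delta_pos": [-3.7, -1.8, 8], "twist": [0.003, 0.0206, 0.001], "claw": 0},
    {"delta_pos": [-3.7, -1.8, 8], "twist": [0.003, 0.0206, 0.001], "claw": 0},
    {"delta_pos": [-3.7, -1.8, 8], "twist": [0.003, 0.0206, 0.001], "claw": 0},
    {"delta_pos": [-3.7, -1.8, 8], "twist": [0.003, 0.0206, 0.001], "claw": 0},
    {"delta_pos": [-3.7, -1.8, 8], "twist": [0.003, 0.0206, 0.001], "claw": 0},
    {"delta_pos": [-3.7, -1.8, 8], "twist": [0.003, 0.0206, 0.001], "claw": 0},
    {"delta_pos": [-3.7, -1.8, 8], "twist": [0.003, 0.0206, 0.001], "claw": 0},
    {"delta_pos": [-3.7, -1.8, 8], "twist": [0.003, 0.0206, 0.001], "claw": 0},
    {"delta_pos": [-3.7, -1.8, 8], "twist": [0.003, 0.0206, 0.001], "claw": 0},
    {"delta_pos": [0, 0, 0], "twist": [0, 0, 0], "claw": 0}
  ]
}}

```text
clock: 16.5
ee_pos: [0.461, -0.0444, 0.156]
ee_rot: [-179.0, -36.9, -1.7]
contact_force: [1.0, 0.5, 0.6]
opening: 0.0003
grip_force: 0.0
```

```bash
python3 -c "
from h import *
go((.475,-.0240,.054),(180,-45,-2.5),5); print(sensors.get_state()['joint_positions'].round(1))"
```

```text
t 16.5 pos [ 0.461  -0.0444  0.156 ] rpy [-179.    -36.92   -1.74] F [1.  0.5 0.6] open 0.3 grip 0.0
rows 5 delta [-11.14  -4.    17.36] twist [-0.0052  0.0282  0.0018] |d| 21.0
[ -62.6  -13.6   61.7  146.3   76.6   10.8 -161.8]
```

Steep pitch hits the joint limits (J4, J6 and J7). I'll push with a flatter tilt of about -15° instead, starting with moving back out of the limits.

```bash
python3 -c "
from h import *
go((.46,-.0240,.18),(180,-12,-2.5),10)"
```

```text
t 16.5 pos [ 0.461  -0.0444  0.156 ] rpy [-179.    -36.92   -1.74] F [1.  0.5 0.6] open 0.3 grip 0.0
rows 10 delta [ 0.89 -2.06 -2.23] twist [-0.0023 -0.0435  0.0016] |d| 3.2
```

>>> {"fn": "play_rows", "kwargs": {
  "steps": [
    {"delta_pos": [0.9, -2, -2.3], "twist": [-0.002, -0.044, 0.002], "claw": 0},
    {"delta_pos": [0.9, -2, -2.3], "twist": [-0.002, -0.044, 0.002], "claw": 0},
    {"delta_pos": [0.9, -2, -2.3], "twist": [-0.002, -0.044, 0.002], "claw": 0},
    {"delta_pos": [0.9, -2, -2.3], "twist": [-0.002, -0.044, 0.002], "claw": 0},
    {"delta_pos": [0.9, -2, -2.3], "twist": [-0.002, -0.044, 0.002], "claw": 0},
    {"delta_pos": [0.9, -2, -2.3], "twist": [-0.002, -0.044, 0.002], "claw": 0},
    {"delta_pos": [0.9, -2, -2.3], "twist": [-0.002, -0.044, 0.002], "claw": 0},
    {"delta_pos": [0.9, -2, -2.3], "twist": [-0.002, -0.044, 0.002], "claw": 0},
    {"delta_pos": [0.9, -2, -2.3], "twist": [-0.002, -0.044, 0.002], "claw": 0},
    {"delta_pos": [0.9, -2, -2.3], "twist": [-0.002, -0.044, 0.002], "claw": 0}
  ]
}}

```text
clock: 17.5
ee_pos: [0.4603, -0.0244, 0.1805]
ee_rot: [-179.8, -11.9, -2.7]
contact_force: [-0.4, -1.8, 0.2]
opening: 0.0005
grip_force: 0.0
```

```bash
python3 -c "
from h import *
go((.475,-.0240,.056),(180,-12,-2.5),10); print(sensors.get_state()['joint_positions'].round(1))"
```

```text
t 17.5 pos [ 0.4603 -0.0244  0.1805] rpy [-179.85  -11.87   -2.65] F [-0.4 -1.8  0.2] open 0.5 grip 0.0
rows 10 delta [-1.14 -0.08 12.48] twist [-0.0002  0.0002 -0.0003] |d| 12.5
[-70.8   1.6  71.8 126.7  -1.9  40.9 -90.5]
```

>>> {"fn": "play_rows", "kwargs": {
  "steps": [
    {"delta_pos": [-1, 0, 12.5], "twist": [0, 0, 0], "claw": 0},
    {"delta_pos": [-1, 0, 12.5], "twist": [0, 0, 0], "claw": 0},
    {"delta_pos": [-1, 0, 12.5], "twist": [0, 0, 0], "claw": 0},
    {"delta_pos": [-1, 0, 12.5], "twist": [0, 0, 0], "claw": 0},
    {"delta_pos": [-1, 0, 12.5], "twist": [0, 0, 0], "claw": 0},
    {"delta_pos": [-1, 0, 12.5], "twist": [0, 0, 0], "claw": 0},
    {"delta_pos": [-1, 0, 12.5], "twist": [0, 0, 0], "claw": 0},
    {"delta_pos": [-1, 0, 12.5], "twist": [0, 0, 0], "claw": 0},
    {"delta_pos": [-1, 0, 12], "twist": [0, 0, 0], "claw": 0},
    {"delta_pos": [-1, 0, 12], "twist": [0, 0, 0], "claw": 0}
  ]
}}

```text
clock: 18.5
ee_pos: [0.476, -0.0253, 0.0563]
ee_rot: [-179.9, -11.9, -2.7]
contact_force: [0.7, 0.7, 0.5]
opening: 0.0004
grip_force: 0.0
```

```bash
python3 -c "
from h import *
go((.490,-.0245,.056),(180,-12,-2.5),10); print(sensors.get_state()['joint_positions'].round(1))"
```

```text
t 18.5 pos [ 0.476  -0.0253  0.0563] rpy [-179.88  -11.92   -2.67] F [0.7 0.7 0.5] open 0.4 grip 0.0
rows 10 delta [ 1.36 -0.15  0.32] twist [-0.0001  0.0001 -0.0003] |d| 1.4
[-41.5  22.4  47.  130.4 -38.2  26.6 -57.8]
```

>>> {"fn": "play_rows", "kwargs": {
  "steps": [
    {"delta_pos": [2.9, 0, 0.6], "twist": [0, 0, 0], "claw": 0},
    {"delta_pos": [2.9, 0, 0.6], "twist": [0, 0, 0], "claw": 0},
    {"delta_pos": [2.9, 0, 0.6], "twist": [0, 0, 0], "claw": 0},
    {"delta_pos": [2.9, 0, 0.6], "twist": [0, 0, 0], "claw": 0},
    {"delta_pos": [2.9, 0, 0.6], "twist": [0, 0, 0], "claw": 0},
    {"delta_pos": [2.9, 0, 0.6], "twist": [0, 0, 0], "claw": 0},
    {"delta_pos": [2, 0, 0.4], "twist": [0, 0, 0], "claw": 0},
    {"delta_pos": [1, 0, 0.2], "twist": [0, 0, 0], "claw": 0},
    {"delta_pos": [0, 0, 0], "twist": [0, 0, 0], "claw": 0},
    {"delta_pos": [0, 0, 0], "twist": [0, 0, 0], "claw": 0}
  ]
}}

```text
clock: 19.5
ee_pos: [0.4967, -0.0265, 0.0571]
ee_rot: [-179.9, -11.9, -2.7]
contact_force: [0.5, 0.5, -0.8]
opening: 0.0005
grip_force: 0.0
```

```bash
python3 -c "
from h import *
go((.51,-.0255,.056),(180,-12,-2.5),10); print(sensors.get_state()['joint_positions'].round(1))
im=eyes.read_camera('side')[:,:,::-1]; cv2.imwrite('pics/s7.png',cv2.resize(im[130:250,260:400],(700,600),interpolation=cv2.INTER_CUBIC))"
```

```text
t 19.5 pos [ 0.4967 -0.0265  0.0571] rpy [-179.87  -11.94   -2.69] F [ 0.5  0.5 -0.8] open 0.5 grip 0.0
rows 10 delta [ 1.27 -0.16  0.39] twist [-0.0002  0.0001 -0.0003] |d| 1.3
[-40.1  24.2  46.2 127.7 -38.9  28.  -57.5]
```

View pics/s7.png

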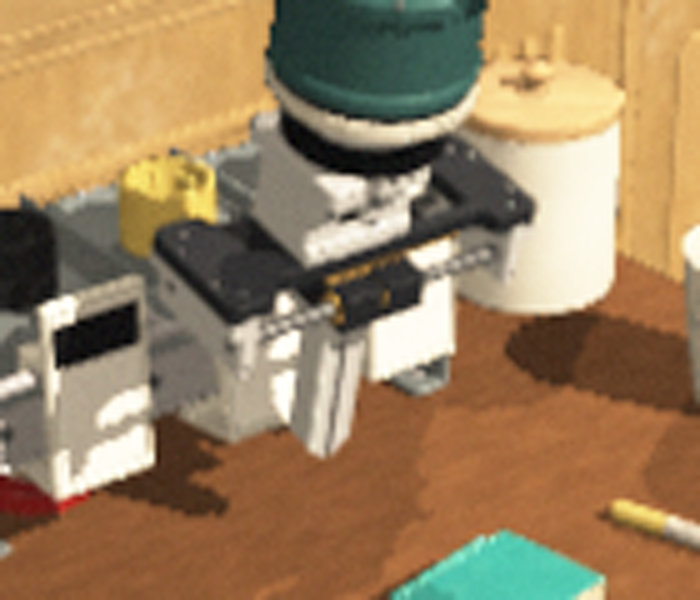

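The picture shows the closed fingers in front of the holder, with the tip at about (325,450). The gripper body is near plate-top height, so I'll pitch further to -22° to keep the body clear of the plates when pushing.

>>> {"fn": "play_rows", "kwargs": {
  "steps": [
    {"delta_pos": [0, 0, 0], "twist": [0, 0.0175, 0], "claw": 0},
    {"delta_pos": [0, 0, 0], "twist": [0, 0.0175, 0], "claw": 0},
    {"delta_pos": [0, 0, 0], "twist": [0, 0.0175, 0], "claw": 0},
    {"delta_pos": [0, 0, 0], "twist": [0, 0.0175, 0], "claw": 0},
    {"delta_pos": [0, 0, 0], "twist": [0, 0.0175, 0], "claw": 0},
    {"delta_pos": [0, 0, 0], "twist": [0, 0.0175, 0], "claw": 0},
    {"delta_pos": [0, 0, 0], "twist": [0, 0.0175, 0], "claw": 0},
    {"delta_pos": [0, 0, 0], "twist": [0, 0.0175, 0], "claw": 0},
    {"delta_pos": [0, 0, 0], "twist": [0, 0.0175, 0], "claw": 0},
    {"delta_pos": [0, 0, 0], "twist": [0, 0.0175, 0], "claw": 0}
  ]
}}

```text
clock: 20.55
ee_pos: [0.4968, -0.0266, 0.0573]
ee_rot: [-179.9, -22.1, -2.7]
contact_force: [-0.6, 0.1, -0.5]
opening: 0.0006
grip_force: 0.0
```

```bash
python3 -c "
from h import *
go((.50,-.0255,.058),(180,-22,-2.5),4); go((.51,-.0259,.058),(180,-22,-2.5),10); print(sensors.get_state()['joint_positions'].round(1))"
```

```text
t 20.55 pos [ 0.4968 -0.0266  0.0573] rpy [-179.87  -22.06   -2.72] F [-0.6  0.1 -0.5] open 0.6 grip 0.0
rows 4 delta [ 0.81 -0.3   0.13] twist [-0.0002 -0.0003 -0.0009] |d| 0.9
t 20.55 pos [ 0.4968 -0.0266  0.0573] rpy [-179.87  -22.06   -2.72] F [-0.6  0.1 -0.5] open 0.6 grip 0.0
rows 10 delta [ 1.25 -0.13  0.43] twist [-0.0001 -0.0001 -0.0004] |d| 1.3
[-32.7  18.4  35.2 135.1 -52.1  11.8 -43.9]
```

>>> {"fn": "play_rows", "kwargs": {
  "steps": [
    {"delta_pos": [1.0, -0.1, 0.4], "twist": [0, 0, 0], "claw": 0},
    {"delta_pos": [1.0, -0.1, 0.4], "twist": [0, 0, 0], "claw": 0},
    {"delta_pos": [1.0, -0.1, 0.4], "twist": [0, 0, 0], "claw": 0},
    {"delta_pos": [1.0, -0.1, 0.4], "twist": [0, 0, 0], "claw": 0},
    {"delta_pos": [1.0, -0.1, 0.4], "twist": [0, 0, 0], "claw": 0},
    {"delta_pos": [1.0, -0.1, 0.4], "twist": [0, 0, 0], "claw": 0},
    {"delta_pos": [1.0, -0.1, 0.4], "twist": [0, 0, 0], "claw": 0},
    {"delta_pos": [1.0, -0.1, 0.4], "twist": [0, 0, 0], "claw": 0},
    {"delta_pos": [1.0, -0.1, 0.4], "twist": [0, 0, 0], "claw": 0},
    {"delta_pos": [0, 0, 0], "twist": [0, 0, 0], "claw": 0}
  ]
}}

```text
clock: 21.55
ee_pos: [0.5066, -0.026, 0.0572]
ee_rot: [-179.9, -22.0, -2.7]
contact_force: [-0.5, -0.8, 0.1]
opening: 0.0007
grip_force: 0.0
```

>>> {"fn": "play_rows", "kwargs": {
  "steps": [
    {"delta_pos": [1.0, 0, 0.4], "twist": [0, 0, 0], "claw": 0},
    {"delta_pos": [1.0, 0, 0.4], "twist": [0, 0, 0], "claw": 0},
    {"delta_pos": [1.0, 0, 0.4], "twist": [0, 0, 0], "claw": 0},
    {"delta_pos": [1.0, 0, 0.4], "twist": [0, 0, 0], "claw": 0},
    {"delta_pos": [1.0, 0, 0.4], "twist": [0, 0, 0], "claw": 0},
    {"delta_pos": [1.0, 0, 0.4], "twist": [0, 0, 0], "claw": 0},
    {"delta_pos": [0, 0, 0], "twist": [0, 0, 0], "claw": 0},
    {"delta_pos": [0, 0, 0], "twist": [0, 0, 0], "claw": 0},
    {"delta_pos": [0, 0, 0], "twist": [0, 0, 0], "claw": 0},
    {"delta_pos": [0, 0, 0], "twist": [0, 0, 0], "claw": 0}
  ]
}}

```text
clock: 22.55
ee_pos: [0.5129, -0.0263, 0.0572]
ee_rot: [-179.9, -22.0, -2.7]
contact_force: [-1.0, 0.1, 0.8]
opening: 0.0002
grip_force: 0.0
```

>>> {"fn": "play_rows", "kwargs": {
  "steps": [
    {"delta_pos": [1.0, 0, 0.4], "twist": [0, 0, 0], "claw": 0},
    {"delta_pos": [1.0, 0, 0.4], "twist": [0, 0, 0], "claw": 0},
    {"delta_pos": [1.0, 0, 0.4], "twist": [0, 0, 0], "claw": 0},
    {"delta_pos": [1.0, 0, 0.4], "twist": [0, 0, 0], "claw": 0},
    {"delta_pos": [1.0, 0, 0.4], "twist": [0, 0, 0], "claw": 0},
    {"delta_pos": [0, 0, 0], "twist": [0, 0, 0], "claw": 0},
    {"delta_pos": [0, 0, 0], "twist": [0, 0, 0], "claw": 0},
    {"delta_pos": [0, 0, 0], "twist": [0, 0, 0], "claw": 0},
    {"delta_pos": [0, 0, 0], "twist": [0, 0, 0], "claw": 0},
    {"delta_pos": [0, 0, 0], "twist": [0, 0, 0], "claw": 0}
  ]
}}

```text
clock: 23.55
ee_pos: [0.5183, -0.0266, 0.0573]
ee_rot: [-179.9, -22.0, -2.7]
contact_force: [-0.7, 0.4, -0.5]
opening: 0.0008
grip_force: 0.0
```

>>> {"fn": "play_rows", "kwargs": {
  "steps": [
    {"delta_pos": [1.0, 0, 0.4], "twist": [0, 0, 0], "claw": 0},
    {"delta_pos": [1.0, 0, 0.4], "twist": [0, 0, 0], "claw": 0},
    {"delta_pos": [1.0, 0, 0.4], "twist": [0, 0, 0], "claw": 0},
    {"delta_pos": [1.0, 0, 0.4], "twist": [0, 0, 0], "claw": 0},
    {"delta_pos": [0, 0, 0], "twist": [0, 0, 0], "claw": 0},
    {"delta_pos": [0, 0, 0], "twist": [0, 0, 0], "claw": 0},
    {"delta_pos": [0, 0, 0], "twist": [0, 0, 0], "claw": 0},
    {"delta_pos": [0, 0, 0], "twist": [0, 0, 0], "claw": 0},
    {"delta_pos": [0, 0, 0], "twist": [0, 0, 0], "claw": 0},
    {"delta_pos": [0, 0, 0], "twist": [0, 0, 0], "claw": 0}
  ]
}}

```text
clock: 24.55
ee_pos: [0.5216, -0.0266, 0.0566]
ee_rot: [-179.8, -21.9, -2.7]
contact_force: [-6.3, 0.7, 0.6]
opening: 0.0005
grip_force: 3.1
```

```bash
python3 -c "
from h import *
go((.51,-.0259,.058),(180,-22,-2.5),10)
a=eyes.read_camera('side')[:,:,::-1][150:250,270:370]; p=eyes.camera_params('wrist'); w=eyes.read_camera('wrist')[:,:,::-1][60:260,210:430]
cv2.imwrite('pics/c8.png',np.hstack([cv2.resize(a,(400,400),interpolation=cv2.INTER_CUBIC),cv2.resize(w,(400,400),interpolation=cv2.INTER_CUBIC)]))"
```

```text
t 24.55 pos [ 0.5216 -0.0266  0.0566] rpy [-179.84  -21.86   -2.71] F [-6.3  0.7  0.6] open 0.5 grip 3.1
rows 10 delta [-1.02 -0.02 -0.56] twist [-0.0001  0.0002 -0.0003] |d| 1.2
```

View pics/c8.png

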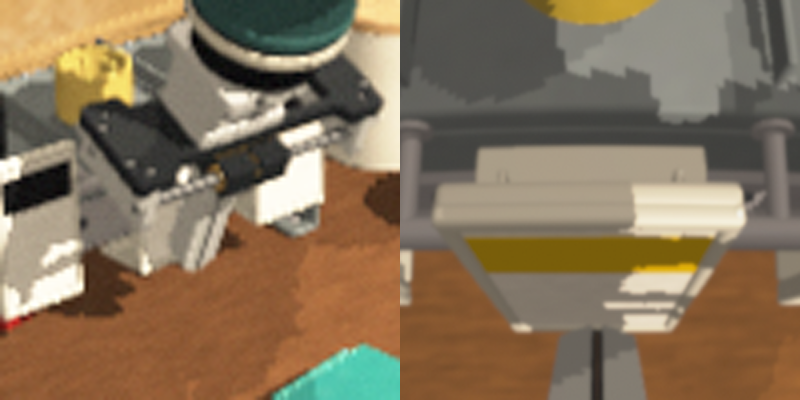

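In the wrist view the holder hangs on the bar, its band centred between the stand-offs, and the closed fingers touch its lower centre with 6 N. That was one picture more than the ten I was allowed, so from here I'll go by forces and numbers only.

>>> {"fn": "play_rows", "kwargs": {
  "steps": [
    {"delta_pos": [1.0, 0, 0.4], "twist": [0, 0, 0], "claw": 0},
    {"delta_pos": [0, 0, 0], "twist": [0, 0, 0], "claw": 0},
    {"delta_pos": [1.0, 0, 0.4], "twist": [0, 0, 0], "claw": 0},
    {"delta_pos": [0, 0, 0], "twist": [0, 0, 0], "claw": 0},
    {"delta_pos": [0, 0, 0], "twist": [0, 0, 0], "claw": 0},
    {"delta_pos": [0, 0, 0], "twist": [0, 0, 0], "claw": 0},
    {"delta_pos": [0, 0, 0], "twist": [0, 0, 0], "claw": 0},
    {"delta_pos": [0, 0, 0], "twist": [0, 0, 0], "claw": 0},
    {"delta_pos": [0, 0, 0], "twist": [0, 0, 0], "claw": 0},
    {"delta_pos": [0, 0, 0], "twist": [0, 0, 0], "claw": 0}
  ]
}}

```text
clock: 25.65
ee_pos: [0.5233, -0.0267, 0.0563]
ee_rot: [-179.8, -21.8, -2.7]
contact_force: [-6.2, 0.4, -3.5]
opening: 0.0006
grip_force: 3.0
```

>>> {"fn": "play_rows", "kwargs": {
  "steps": [
    {"delta_pos": [1.0, 0, 0.4], "twist": [0, 0, 0], "claw": 0},
    {"delta_pos": [0, 0, 0], "twist": [0, 0, 0], "claw": 0},
    {"delta_pos": [1.0, 0, 0.4], "twist": [0, 0, 0], "claw": 0},
    {"delta_pos": [0, 0, 0], "twist": [0, 0, 0], "claw": 0},
    {"delta_pos": [0, 0, 0], "twist": [0, 0, 0], "claw": 0},
    {"delta_pos": [0, 0, 0], "twist": [0, 0, 0], "claw": 0},
    {"delta_pos": [0, 0, 0], "twist": [0, 0, 0], "claw": 0},
    {"delta_pos": [0, 0, 0], "twist": [0, 0, 0], "claw": 0},
    {"delta_pos": [0, 0, 0], "twist": [0, 0, 0], "claw": 0},
    {"delta_pos": [0, 0, 0], "twist": [0, 0, 0], "claw": 0}
  ]
}}

```text
clock: 26.65
ee_pos: [0.527, -0.0269, 0.0573]
ee_rot: [-179.9, -22.0, -2.7]
contact_force: [-0.3, 0.3, 0.8]
opening: 0.0005
grip_force: 0.0
```

>>> {"fn": "play_rows", "kwargs": {
  "steps": [
    {"delta_pos": [1.0, 0, 0.4], "twist": [0, 0, 0], "claw": 0},
    {"delta_pos": [0, 0, 0], "twist": [0, 0, 0], "claw": 0},
    {"delta_pos": [0.5, 0, 0.2], "twist": [0, 0, 0], "claw": 0},
    {"delta_pos": [0, 0, 0], "twist": [0, 0, 0], "claw": 0},
    {"delta_pos": [0, 0, 0], "twist": [0, 0, 0], "claw": 0},
    {"delta_pos": [0, 0, 0], "twist": [0, 0, 0], "claw": 0},
    {"delta_pos": [0, 0, 0], "twist": [0, 0, 0], "claw": 0},
    {"delta_pos": [0, 0, 0], "twist": [0, 0, 0], "claw": 0},
    {"delta_pos": [0, 0, 0], "twist": [0, 0, 0], "claw": 0},
    {"delta_pos": [0, 0, 0], "twist": [0, 0, 0], "claw": 0}
  ]
}}

```text
clock: 27.65
ee_pos: [0.5286, -0.027, 0.0573]
ee_rot: [-179.9, -22.0, -2.7]
contact_force: [0.1, -0.2, 0.1]
opening: 0.0001
grip_force: 0.0
```

>>> {"fn": "play_rows", "kwargs": {
  "steps": [
    {"delta_pos": [1.0, 0, 0.4], "twist": [0, 0, 0], "claw": 0},
    {"delta_pos": [0, 0, 0], "twist": [0, 0, 0], "claw": 0},
    {"delta_pos": [0.5, 0, 0.2], "twist": [0, 0, 0], "claw": 0},
    {"delta_pos": [0, 0, 0], "twist": [0, 0, 0], "claw": 0},
    {"delta_pos": [0, 0, 0], "twist": [0, 0, 0], "claw": 0},
    {"delta_pos": [0, 0, 0], "twist": [0, 0, 0], "claw": 0},
    {"delta_pos": [0, 0, 0], "twist": [0, 0, 0], "claw": 0},
    {"delta_pos": [0, 0, 0], "twist": [0, 0, 0], "claw": 0},
    {"delta_pos": [0, 0, 0], "twist": [0, 0, 0], "claw": 0},
    {"delta_pos": [0, 0, 0], "twist": [0, 0, 0], "claw": 0}
  ]
}}

```text
clock: 28.65
ee_pos: [0.5296, -0.0271, 0.057]
ee_rot: [-179.8, -21.9, -2.7]
contact_force: [-6.7, 0.1, 3.9]
opening: 0.0004
grip_force: 3.5
```

>>> {"fn": "play_rows", "kwargs": {
  "steps": [
    {"delta_pos": [0.9, 0, 0.4], "twist": [0, 0, 0], "claw": 0},
    {"delta_pos": [0, 0, 0], "twist": [0, 0, 0], "claw": 0},
    {"delta_pos": [0, 0, 0], "twist": [0, 0, 0], "claw": 0},
    {"delta_pos": [0, 0, 0], "twist": [0, 0, 0], "claw": 0},
    {"delta_pos": [0, 0, 0], "twist": [0, 0, 0], "claw": 0},
    {"delta_pos": [0, 0, 0], "twist": [0, 0, 0], "claw": 0},
    {"delta_pos": [0, 0, 0], "twist": [0, 0, 0], "claw": 0},
    {"delta_pos": [0, 0, 0], "twist": [0, 0, 0], "claw": 0},
    {"delta_pos": [0, 0, 0], "twist": [0, 0, 0], "claw": 0},
    {"delta_pos": [0, 0, 0], "twist": [0, 0, 0], "claw": 0}
  ]
}}

```text
clock: 29.65
ee_pos: [0.5299, -0.027, 0.0567]
ee_rot: [-179.8, -21.9, -2.7]
contact_force: [-12.8, 0.2, 9.3]
opening: 0.0004
grip_force: 6.5
```

```bash
python3 -c "
from h import *
import pickle
go((.51,-.0259,.058),(180,-22,-2.5),10)
p=eyes.camera_params('wrist'); im=eyes.read_camera('wrist')[:,:,::-1].copy(); cv2.imwrite('pics/w9.png',im)
hsv=cv2.cvtColor(im,cv2.COLOR_BGR2HSV)
# expected band position if home: band centre as on neighbours (local x -12, z of band ~ from bandL z .129 -> +15); lower & upper edges of band along u centre
u0=proj('wrist',(.537,-.0265,.13),p)[0]
col=int(u0)-8
m=cv2.inRange(hsv,(18,140,60),(34,255,255))
k,l,st,c=cv2.connectedComponentsWithStats(m)
for i in range(1,k):
    if st[i,4]>80: print('yellow',st[i],c[i].round(1))
for nm,X in (('topF',(.537,-.0265,.155)),('topB',(.545,-.027,.155)),('band129',(.537,-.0265,.129)),('FL',(.538,.0015,.155)),('FR',(.5358,-.0545,.155))): print(nm,proj('wrist',X,p).round(1))
g=cv2.cvtColor(im,cv2.COLOR_BGR2GRAY)
print('u0',u0,[int(x) for x in g[90:260:3,col]])
"
```

```text
t 29.65 pos [ 0.5299 -0.027   0.0567] rpy [-179.82  -21.85   -2.73] F [-12.8   0.2   9.3] open 0.4 grip 6.5
rows 10 delta [-1.8  -0.02 -0.86] twist [-0.0002  0.0003 -0.0004] |d| 2.0
yellow [   0    0   97   90 4382] [38.7 34.9]
yellow [ 253    0  124   87 8398] [314.5  37.9]
yellow [ 543    0   97   49 2671] [591.6  16.9]
yellow [311 284   5  54 212] [312.5 309.5]
yellow [321 284   5  54 207] [323.4 309.8]
yellow [ 125  338  287   27 2880] [285.9 354.6]
topF [315.5 218.5]
topB [315.9 192.4]
band129 [316.2 221.8]
FL [226.3 218.8]
FR [405.2 217.6]
u0 316.18524181483986 [131, 130, 130, 131, 132, 136, 149, 150, 150, 150, 150, 150, 120, 98, 83, 68, 67, 78, 68, 68, 87, 158, 163, 162, 163, 163, 163, 163, 163, 163, 164, 164, 164, 164, 153, 154, 162, 162, 159, 157, 161, 159, 131, 109, 121, 104, 102, 102, 102, 102, 102, 102, 102, 102, 102, 102, 102]
```

>>> {"fn": "play_rows", "kwargs": {
  "steps": [
    {"delta_pos": [0.2, 0, -0.5], "twist": [0, 0, 0], "claw": 0},
    {"delta_pos": [0, 0, 0], "twist": [0, 0, 0], "claw": 0},
    {"delta_pos": [0, 0, 0], "twist": [0, 0, 0], "claw": 0},
    {"delta_pos": [0, 0, 0], "twist": [0, 0, 0], "claw": 0},
    {"delta_pos": [0, 0, 0], "twist": [0, 0, 0], "claw": 0},
    {"delta_pos": [0, 0, 0], "twist": [0, 0, 0], "claw": 0},
    {"delta_pos": [0, 0, 0], "twist": [0, 0, 0], "claw": 0},
    {"delta_pos": [0, 0, 0], "twist": [0, 0, 0], "claw": 0},
    {"delta_pos": [0, 0, 0], "twist": [0, 0, 0], "claw": 0},
    {"delta_pos": [0, 0, 0], "twist": [0, 0, 0], "claw": 0}
  ]
}}

```text
clock: 30.7
ee_pos: [0.5297, -0.027, 0.057]
ee_rot: [-179.8, -21.8, -2.7]
contact_force: [-9.5, -0.2, 2.2]
opening: 0.0007
grip_force: 5.0
```

```bash
python3 -c "
from h import *
s=sensors.get_state(); print(s['clock'],s['contact_force'].round(1),s['ee_pos'].round(4))
p=eyes.camera_params('wrist'); im=eyes.read_camera('wrist')[:,:,::-1].copy(); g=cv2.cvtColor(im,cv2.COLOR_BGR2GRAY)
b=np.array([.549,-.027]); rx=np.array([np.cos(np.radians(-2.5)),np.sin(np.radians(-2.5))]); ry=np.array([-rx[1],rx[0]])
for y in (80,72,20,-20,-72,-80):
    f=[proj('wrist',(*(b+rx*x/1000+ry*y/1000),.155),p) for x in(-4,-12)]
    u=int(round(f[1][0])); v=int(round(f[1][1])); col=g[max(v-40,0):v+26:2,min(max(u,0),639)]
    print(y,np.round(f,1).tolist(),'from row',max(v-40,0),[int(x) for x in col])
"
```

```text
30.7 [-9.5 -0.2  2.2] [ 0.5297 -0.027   0.057 ]
80 [[100.8, 193.3], [99.5, 214.8]] from row 175 [156, 156, 156, 156, 156, 157, 156, 156, 150, 145, 154, 157, 155, 154, 151, 155, 155, 150, 132, 93, 157, 152, 49, 24, 25, 23, 24, 26, 26, 26, 27, 26, 28]
72 [[116.5, 193.2], [115.2, 215.3]] from row 175 [157, 157, 157, 156, 156, 157, 157, 158, 151, 147, 155, 158, 157, 155, 153, 155, 156, 153, 138, 97, 90, 109, 94, 36, 27, 29, 28, 30, 31, 29, 29, 27, 27]
20 [[251.6, 192.5], [251.1, 218.0]] from row 178 [155, 155, 153, 151, 151, 151, 152, 144, 148, 156, 161, 160, 159, 155, 154, 160, 161, 159, 147, 122, 104, 100, 97, 98, 98, 96, 100, 101, 98, 94, 92, 95, 98]
-20 [[379.6, 192.1], [380.2, 217.8]] from row 178 [131, 152, 155, 157, 166, 180, 196, 180, 178, 200, 182, 167, 166, 164, 159, 164, 164, 160, 148, 127, 141, 133, 98, 94, 94, 92, 92, 95, 99, 100, 99, 95, 97]
-72 [[516.8, 192.2], [518.1, 214.4]] from row 174 [161, 161, 161, 160, 160, 160, 160, 160, 156, 144, 154, 164, 163, 158, 151, 157, 164, 159, 148, 122, 109, 168, 140, 109, 96, 101, 103, 107, 107, 106, 106, 105, 104]
-80 [[532.8, 192.2], [534.2, 213.8]] from row 174 [161, 160, 160, 157, 151, 150, 151, 154, 145, 139, 182, 217, 225, 229, 231, 217, 225, 230, 231, 203, 102, 128, 101, 76, 75, 75, 76, 75, 74, 76, 90, 97, 107]
```

The plate-top edges of my holder sit in the same place as the neighbours' relative to prediction (back edges within 1 px, front edges all about 3 px short). It is therefore home and upright, with a steady press of about 9.5 N. I'll hand in.

```bash
python3 -c "
from cell import robot
print(robot.sign_off())"
```

```text
the job is handed in; nothing more can be done
None
```

The yellow-band holder is hooked on the bar in the yellow-core bay, clicked behind the lip (inferred from the push force dropping to zero, then a firm stop about 4 mm on) and as upright as its neighbours, with a finger still pressing it at about 9.5 N; handed in at about 31 s, though I viewed 11 pictures, one over the limit of 10.

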